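# Turn a sample pot mouth-up and hold the blow-out handle level

## Task

The square metal sample pot is standing mouth-down; turn it over, stand it mouth-up on the middle of the blow-out station's square rubber pad and let go of it. Then push the station's spring-loaded handle down with the fingers to half its travel, where the handle is level, and finish while still holding it there, not letting it up. Leave the other things on the bench where they are.

Things in the scene. Friction and masses are not known exactly. Their poses are not given: they have to be found in the camera images.
- pot_center (a point): Centre (half-way up, on the axis) of the loose square aluminium pot, 52 x 52 mm outside, 64 mm long, walls and bottom 3 mm, 0.2 kg. Starts mouth-down on the bench. z runs from mouth to closed bottom: up while mouth-down, down once mouth-up; x, y square to its flat sides. It lies stably on a flat side (centre 26 mm up), so it can be turned in two quarter turns with a regrasp.
- pot: The same pot; origin at the centre of its mouth plane, axes as for pot_center.
- mat: Clear white paper-faced mat fixed to the bench, 150 x 150 mm, 2 mm thick, origin at its underside's centre; kept empty, room to lay the pot down and regrasp it. Does not turn.
- station: Blow-out station fixed to the bench, origin on the bench, x from paddle end to hinge (away from the robot), z up. Base plate 14 mm high, x -100 to 120, y -165 to 165 mm. Pad at y +85; behind it a nozzle, x 73 to 114, 138 mm high. Handle at y -100; its yoke, x 53 to 87, is 60 mm wide, 104 mm high. Between them a regulator, x 45 to 115, y -25 to 25, 56 mm high.
- pad_top (a point): Centre of the top of the 100 x 100 mm black rubber pad, 20 mm above the bench, axes as the station.
- paddle_top (a point): Centre of the top face of the handle's flat black paddle (50 mm long, 44 wide, 12 thick), the place to push; turns with the handle. It lies 120 mm from the hinge pin along the handle and 6 mm above the handle's centre line: about 120 mm above the bench at rest, 91 mm when level.
- handle (a joint): Spring-loaded handle; hinge pin along the station's y axis at x +70, y -100, z +85 mm in the station's frame. 0 at rest (sloping 0.25 rad up towards the robot), grows as pushed down, 0.25 rad at half travel (level), 0.5 at the stop. Returns by itself; pushing at the paddle takes about 3 N to start, 8 N at half, 13 N at the stop.
- beaker: Bystander: round clear glass beaker standing mouth-down, 70 mm wide, 85 mm high, origin at its underside; may stand in the place where the pot stood another time.
- reagent: Bystander: amber bottle, 72 mm wide, 170 mm high, origin at its underside.
- jar: Bystander: white screw jar, 60 mm wide, 70 mm high, origin at its underside.
- solvent: Bystander: clear bottle, 60 mm wide, 130 mm high, origin at its underside.
- dishes: Bystander: stack of clear dishes, 92 mm wide, 30 mm high, origin at its underside.
- spatula: Bystander: flat steel spatula 160 mm long lying on the bench, along its x axis.
- vials: Bystander: grey vial rack 100 x 60 mm, 48 mm high with vials, origin at its underside.
- mouse: Bystander: round grey computer mouse, 64 mm wide, 34 mm high, origin at its underside.
Things that resemble listed ones, but are neither listed nor needed, are in the scene too. Leave any green or turquoise look-alike of the pot alone.

How it is judged (in metres and radians):
On the way:
1. the pot stands mouth-up on the middle of the pad, let go, with the handle still up (angle between pot_center's own z axis and vertical above 3.02 rad and horizontal distance between pot_center and pad_top below 0.02 m and z of pot_center in the frame of pad_top between 0.026 and 0.038 m and contact force between pot and the fingers below 0.05 N and contact force between pot and the arm below 0.05 N and contact force between pot and station above 0.5 N and linear speed of pot below 0.03 m/s and value of joint handle below 0.06 rad), for 0.2 s.
At the end, for the whole second after the job is handed in: The pot stands mouth-up (within 0.12 rad) on the rubber pad, its centre within 20 mm of the pad's centre, untouched by the robot and at rest; the robot's fingers press the handle with more than 3 N and keep it still at 0.25 rad, within 0.08 rad (half travel, level), through the last second (angle between pot_center's own z axis and vertical above 3.02 rad and horizontal distance between pot_center and pad_top below 0.02 m and z of pot_center in the frame of pad_top between 0.026 and 0.038 m and contact force between pot and the fingers below 0.05 N and contact force between pot and the arm below 0.05 N and contact force between pot and station above 0.5 N and linear speed of pot below 0.03 m/s and value of joint handle between 0.17 and 0.33 rad and velocity of joint handle between -0.1 and 0.1 rad/s and contact force between the fingers and station above 3 N); the arm keeps its last pose, push and grip.
It fails at once if a bystander is moved more than 30 mm (distance of any of beaker, reagent, jar, solvent, dishes, spatula, vials, mouse from where it was at the start of the episode above 0.03 m).
It also fails if it takes over 64 s, if anything falls off the work surface, if the arm or the gripper's body presses on something with over 40 N, if the wrist force passes 120 N, or if a joint passes its speed limit or range.

## Robot

A 6-joint arm with a two-finger parallel gripper is mounted at the origin on the work surface. World frame = base frame: x ahead of the robot, y to its left, z up, the work surface at z = 0. Lengths are in mm, angles in rad, forces in N, time in s.
With the tool pointing down it reaches from about 275 to 825 mm from the base axis. Payload 5.2 kg.
Tool frame: the origin (TCP) lies on the centre line of the jaws, within the pads' length; the fingertips stand r.tip_extent ahead of it and the grasp point (between the pads) lies 11 mm behind it (r.tip_extent is the distance from the TCP to the fingertips, in mm); z points along the fingers, y is the line along which they close (so a half turn about z gives the same grasp; the last joint's range is limited). The gripper opens to 93 mm and grips with 3 to 60 N. Pads are 15 mm wide; open, the fingers measure 128 mm over their backs; the gripper's body (75 mm by 188 mm) begins 65 mm behind the grasp point.
Start: joints at [-0.203, 0.259, 1.535, -0, 1.348, -0.203], TCP at [550.005, 0.023, 226.653] pointing down, gripper open.
Joint ranges: [-3.14, 3.14], [-0.91, 2.08], [0.19, 2.58], [-1.22, 4.36], [0.22, 2.71], [-3.12, 3.12]. Speed limits (rad/s): [2.57, 2.57, 3.14, 3.14, 3.14, 3.14].

## Interface

Orientations are given as [roll, pitch, yaw] about the fixed x, y, z axes, in that order (R = Rz(yaw) Ry(pitch) Rx(roll)).
In Python, from rig import read_state, vision, hand_in, r gives the robot as it stands.
- The arm moves only by the tool carry_out, never from a script. Its argument "commands" is one flat list of numbers, 4 for each row, row after row: the shift along the tool's x, y, z in cm, then the turn about the tool's z in rad. In form: [dx, dy, dz, twist, dx, dy, dz, twist, ...]. A call has 1 to 5 rows; each row is the pose to reach, as a shift and turn from the pose commanded when the call began, along the tool's axes at that moment; what a row does not reach only later rows make up. A row lasts 1/10 s, in which the tool goes at most 50 mm and 8.59 degrees, less where a joint would pass 70% of its speed; a pose out of reach is approached as far as the arm can. A call with a gripper value outside its range is refused whole. "claw" is the closure, from 0 (fully open) to 1 (shut), set as the call begins (left out, the last holds). The fingers move at their own pace and stop on an object; the grip force is fixed at half the most. Time passes only in rows, so rows that repeat a pose let the fingers close. It gives the time, the measured TCP pose, the force, the opening and the grip force at its end, in the units of the state.
- read_state(): the state, without advancing time (a new reading comes with each control period).
- vision.snapshot(name): name is "scene" or "side" or "wrist"; returns (picture, depth): 400x640x3 uint8, blue, green, red; 400x640 float32, mm along the optical axis (not along the pixel's ray), 0 where there is no reading.
- vision.camera_info(name): a dict with "K" (3x3 intrinsics, pixels), "R" (3x3) and "t" (3): a world point X has camera coordinates R X + t. Camera axes: x right, y down, z forward; pixel columns grow to the right and rows downward; lengths in mm; the calibration is good to about 2 mm. A picture is of the moment at which its call begins: read the wrist's pose just before it. camera_info takes no time and is no camera call; for the wrist camera it gives the pose at the moment of the call.
- hand_in(): hands the job in; it is judged then, once.
Trained networks look in the newest picture that a camera, given by its name, has taken for a name from the list of things; names that differ only in an ending like _2 or _b are one class to them, and where a whole thing is asked for, a point or a joint stands for the part that bears it (a point fixed in the world has none). Each returns a list of dicts, best first, with "conf" (0 to 1); they miss things now and then, are a little off and sometimes report something else, mostly with a low value. They report only what shows in the picture. A call takes as long as a camera call. They do not tell look-alikes from the thing itself.
- vision.recognise(camera, name): "extent" ([left, top, right, bottom] in pixels, round what is visible of it).
- vision.cut_out(camera, name): "mask" (400x640 bool, what is visible of it) and "extent" ([left, top, right, bottom] in pixels, round what is visible of it).
- vision.mark_of(camera, name): "location" ([column, row] in pixels: a listed point, or the origin of a listed thing).
The state is a dict: "time_s": time; "joint_positions": joint angles; "joint_velocities": joint speeds; "effort": joint torques, N m; "eef_pos": TCP position; "eef_rot": TCP orientation; "wrist_force": force on the tool from outside, world axes, zero at the start; "torque": the same for the moment, N m; "width": finger opening in mm; "gripper_force": force on a finger pad.
Only numpy, scipy, OpenCV 4.12 (cv2) and the standard library are available. Lean on these libraries where they do the work, as an engineer would, in place of code of your own. Each camera call takes 0.05 s, during which the arm holds its last target. There are 200 camera calls.

## Working session

There is one attempt and no reset: what is moved stays moved. The work goes in short steps, Python scripts to look and compute and a tool call to move; the robot and the scene stay as the last step left them, time stands still between calls to the robot, and variables do not carry over. Pictures are saved under pics/ and viewed, at most 10 in all, crops included, and the job is handed in when it is done.

Besides the shell and the picture viewer there is one more tool, called after "Request:" by a JSON object that holds its "api" and its "payload". carry_out: Moves the arm, as the interface text tells. Its arguments: {"type":"object","properties":{"commands":{"type":"array","items":{"type":"number"}},"claw":{"type":"number"}},"required":["commands"]}

```bash
ls; mkdir -p pics; python3 - <<'E'
from rig import read_state, vision, r
import cv2, numpy as np
print(r.tip_extent, read_state()["time_s"])
for c in ("scene","side"):
    p,d=vision.snapshot(c); cv2.imwrite(f"pics/{c}0.png",p); np.save(f"{c}_d.npy",d)
    i=vision.camera_info(c); R=np.array(i["R"]);t=np.array(i["t"]);K=np.array(i["K"])
    print(c,(-R.T@t).round())
    def w(u,v,z):
        return R.T@(np.linalg.inv(K)@[u,v,1]*z-t)
    for n in ("pot","pot_center","pad_top","paddle_top","station","mat","beaker"):
        for m in vision.mark_of(c,n)[:4]:
            u,v=m["location"]; z=d[int(np.clip(v,0,399)),int(np.clip(u,0,639))]
            print(n,round(m["conf"],2),int(u),int(v),w(u,v,z).round() if z else None)
E
```

```text
pics
8.0 0.0
scene [1145.  521.  688.]
pot 0.89 504 250 [349. 392.  29.]
pot 0.78 455 243 [384. 287.  16.]
pot 0.71 474 275 [470. 372.  29.]
pot 0.64 423 278 [553. 289.  31.]
pot_center 0.81 476 263 [467. 367.  62.]
pot_center 0.79 425 263 [540. 283.  62.]
pot_center 0.65 458 231 [385. 288.  55.]
pot_center 0.57 506 243 [349. 390.  53.]
pad_top 0.9 275 210 [ 586. -155.   20.]
pad_top 0.22 426 223 [362. 196.  16.]
paddle_top 0.85 240 154 [ 551. -330.  120.]
paddle_top 0.41 475 277 [470. 374.  26.]
paddle_top 0.39 423 223 [367. 188.  16.]
station 0.86 258 201 [ 586. -228.   14.]
mat 0.83 383 231 [450. 118.   5.]
mat 0.69 227 165 [ 602. -331.  106.]
beaker 0.56 400 313 [676. 305.  43.]
side [  428. -1063.   692.]
pot 0.91 244 155 [323. 351.  21.]
pot 0.69 307 168 [525. 248.  14.]
pot 0.57 283 158 [450. 333.  15.]
pot 0.56 251 167 [349. 257.  22.]
pot_center 0.96 307 157 [523. 252.  52.]
pot_center 0.72 254 164 [358. 252.  35.]
pot_center 0.59 281 147 [445. 338.  52.]
pot_center 0.53 244 150 [324. 351.  38.]
pad_top 0.81 351 242 [ 600. -158.   19.]
paddle_top 0.65 346 258 [ 557. -340.  115.]
station 0.74 354 271 [ 591. -260.   11.]
mat 0.91 284 195 [446. 114.  -0.]
beaker 0.97 343 166 [640. 255.  15.]
```

View pics/scene0.png

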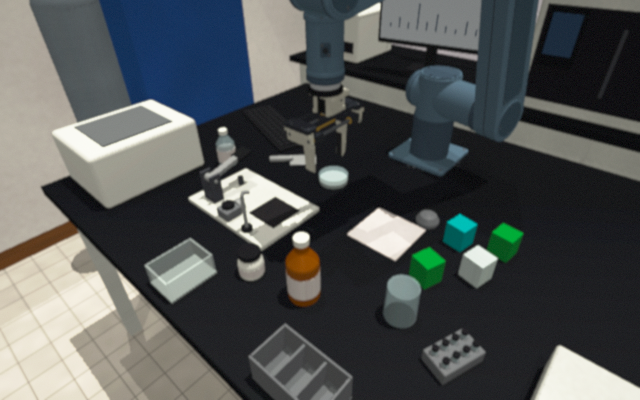

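View pics/side0.png

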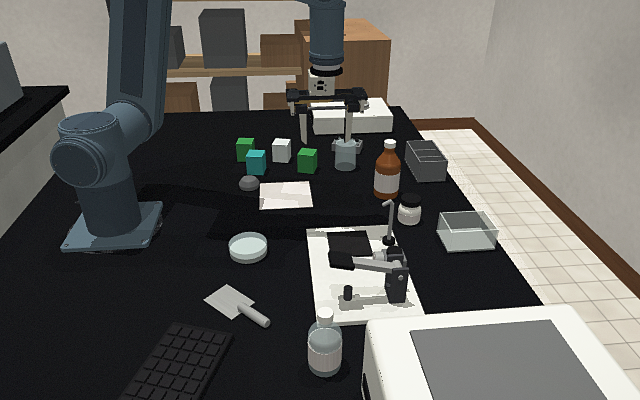

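```bash
python3 - <<'E'
import cv2
p=cv2.imread("pics/scene0.png")[200:350,370:540]
cv2.imwrite("pics/crop0.png",cv2.resize(p,None,fx=4,fy=4,interpolation=2)[:600,:680])
E
```

```text
(no output)
```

View pics/crop0.png

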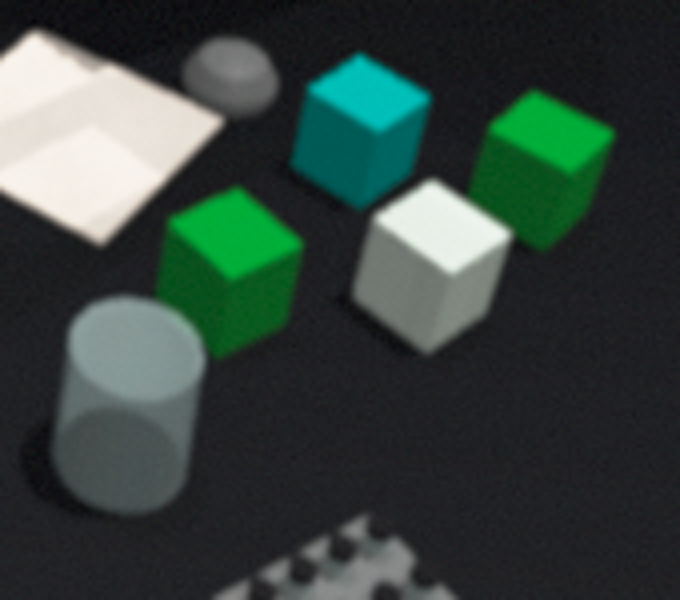

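The four cubes are: pot (silver/white) at scene pixel (477,266), green at (427,268) and (505,241), turquoise at (460,232). I choose the silver one, and the crop confirms it. The mat is at (386,233), the mouse at (428,218) and the station at (255,205), with the pad at (275,210) and the paddle at (240,154).

The tool only points down. I plan to tip the pot by pushing it high against the mat's 2 mm edge, twice.

```bash
cat > h.py <<'E'
from rig import read_state, vision, r
import cv2, numpy as np
from scipy.spatial.transform import Rotation as Ro
def pts(c,mask,d):
    i=vision.camera_info(c); R,t,K=[np.array(i[k]) for k in("R","t","K")]
    v,u=np.nonzero(mask&(d>0)); z=d[v,u]
    return (np.linalg.inv(K)@np.stack([u,v,np.ones_like(u)])*z-t[:,None]).T@R
def rect(P):
    (x,y),(w,h),a=cv2.minAreaRect(P[:,:2].astype(np.float32)); return [round(float(k),1) for k in(x,y,w,h,a)]
def tool():
    s=read_state(); M=Ro.from_euler("xyz",s["eef_rot"]).as_matrix(); return np.array(s["eef_pos"]),M,s
E
python3 - <<'E'
from h import *
p,M,s=tool(); print(p,M.round(3).tolist(),s["time_s"])
for c in("scene","side"):
    pic,d=vision.snapshot(c)
    hsv=cv2.cvtColor(pic,cv2.COLOR_BGR2HSV)
    for n in("pot","mat","station","mouse","beaker","dishes"):
        for k in vision.cut_out(c,n)[:5]:
            m=k["mask"]; P=pts(c,m,d); 
            if len(P)<20: continue
            lo,hi={"pot":(56,72),"mat":(-6,10),"station":(4,26)}.get(n,(10,200))
            Q=P[(P[:,2]>lo)&(P[:,2]<hi)]
            print(c,n,round(k["conf"],2),[int(q) for q in k["extent"]],"sat",int(hsv[m][:,1].mean()),len(Q),rect(Q) if len(Q)>5 else "",np.median(Q[:,2]).round(1) if len(Q) else "")
E
```

```text
[5.50018377e+02 1.46470111e-02 2.26677486e+02] [[0.0, 1.0, 0.0], [1.0, -0.0, 0.0], [0.0, 0.0, -1.0]] 0.8
scene pot 0.94 [407, 248, 444, 288] sat 237 465 [521.2, 279.7, 52.4, 54.4, 69.0] 64.6
scene pot 0.92 [486, 222, 524, 258] sat 233 374 [323.8, 381.2, 52.3, 54.1, 81.1] 64.6
scene pot 0.91 [458, 243, 501, 287] sat 12 473 [443.0, 363.5, 52.8, 55.9, 75.8] 64.6
scene pot 0.44 [422, 328, 482, 382] sat 8 0  
scene mat 0.77 [350, 208, 425, 259] sat 16 2128 [441.2, 120.7, 152.8, 158.0, 89.7] 3.2
scene mat 0.68 [216, 128, 238, 163] sat 20 0  
scene station 0.72 [283, 232, 324, 305] sat 137 196 [752.1, 114.9, 32.9, 71.2, 48.8] 14.8
scene station 0.64 [193, 143, 319, 249] sat 14 4487 [598.5, -284.3, 421.3, 222.5, 89.3] 15.9
scene mouse 0.6 [417, 210, 439, 230] sat 3 286 [343.3, 189.9, 46.8, 60.0, 65.2] 25.7
scene mouse 0.17 [206, 148, 253, 182] sat 13 426 [563.4, -357.2, 224.9, 112.8, 32.6] 110.6
scene beaker 0.92 [385, 272, 419, 325] sat 29 1487 [649.1, 290.4, 66.2, 65.2, 64.7] 76.5
scene beaker 0.21 [423, 327, 485, 383] sat 8 1952 [673.3, 419.3, 59.9, 100.5, 68.9] 30.8
scene dishes 0.57 [32
[... 236 characters left out ...]
2
side pot 0.68 [273, 137, 290, 160] sat 13 130 [444.6, 359.6, 58.3, 52.8, 76.8] 61.9
side pot 0.52 [235, 136, 255, 162] sat 143 135 [320.9, 333.6, 142.1, 51.2, 82.5] 61.9
side mat 0.62 [262, 179, 316, 208] sat 14 1339 [448.1, 121.8, 163.0, 148.0, 90.0] 0.5
side station 0.89 [303, 202, 422, 324] sat 14 6769 [601.3, -245.0, 336.1, 219.7, 89.4] 13.4
side mouse 0.54 [239, 175, 258, 192] sat 5 205 [344.7, 171.7, 59.1, 48.3, 25.6] 22.2
side beaker 0.6 [331, 139, 357, 170] sat 23 561 [653.2, 337.9, 179.5, 66.2, 84.9] 55.9
side beaker 0.54 [333, 251, 404, 274] sat 17 955 [607.7, -324.0, 178.0, 123.2, 47.0] 108.9
side dishes 0.78 [226, 230, 267, 262] sat 16 892 [348.1, -148.8, 89.9, 92.8, 24.5] 28.2
```

Request:
{"api": "carry_out", "payload": {"commands": [18,-5.3,0,0,18,-5.3,0,0,18,-5.3,0,0,18,-5.3,0,0,18,-5.3,0,0], "claw": 0}}

```text
time_s: 2.0
eef_pos: [495.2, 184.1, 226.9]
eef_rot: [-3.141, -0.002, 1.576]
wrist_force: [0.6, -0.5, 0.4]
width: 92.8
gripper_force: 0.0
```

Request:
{"api": "carry_out", "payload": {"commands": [18,-5.3,0,0.244,18,-5.3,0,0.244,18,-5.3,0,0.244,18,-5.3,0,0.244,18,-5.3,0,0.244]}}

```text
time_s: 2.5
eef_pos: [442.5, 363.8, 226.5]
eef_rot: [-3.141, -0.002, 1.332]
wrist_force: [0.3, -0.2, 0.0]
width: 93.1
gripper_force: 0.0
```

```bash
cat > look.py <<'E'
from h import *
import sys
# usage: look.py cam tag lo hi : neutral coloured pot points between heights lo..hi
def find(c,lo,hi,near=None,sat=60,tag=None):
    pic,d=vision.snapshot(c)
    if tag: cv2.imwrite(f"pics/{tag}.png",pic)
    hsv=cv2.cvtColor(pic,cv2.COLOR_BGR2HSV); out=[]
    for k in vision.cut_out(c,"pot")[:5]:
        m=k["mask"]; s=hsv[m][:,1].mean(); P=pts(c,m,d)
        Q=P[(P[:,2]>lo)&(P[:,2]<hi)]
        if s<sat and len(Q)>20: print(c,round(k["conf"],2),[int(q) for q in k["extent"]],"sat",int(s),len(Q),rect(Q),"z",np.median(Q[:,2]).round(1),"zmax",np.percentile(P[:,2],98).round(1))
if __name__=="__main__":
    p,M,s=tool(); print("tcp",p.round(1),"tx",M[:,0].round(3),"ty",M[:,1].round(3),"w",round(s["width"],1),"f",np.round(s["wrist_force"],1),"t",s["time_s"])
    for c in sys.argv[1].split(","): find(c,float(sys.argv[2]),float(sys.argv[3]),tag=(c+sys.argv[4]) if len(sys.argv)>4 else None)
E
python3 look.py wrist 55 72 1
```

```text
tcp [442.5 363.8 226.5] tx [0.237 0.972 0.002] ty [ 0.972 -0.237 -0.001] w 93.1 f [ 0.3 -0.2  0. ] t 2.5
wrist 0.83 [303, 165, 343, 216] sat 2 1867 [445.7, 360.1, 52.0, 51.9, 75.4] z 63.6 zmax 65.0
```

Request:
{"api": "carry_out", "payload": {"commands": [-0.28,0.4,5,0,-0.28,0.4,10,0,-0.28,0.4,15,0,-0.28,0.4,18.6,0,-0.28,0.4,18.6,0]}}

```text
time_s: 3.1
eef_pos: [444.4, 352.3, 35.7]
eef_rot: [-3.134, 0.008, 1.324]
wrist_force: [-0.9, -0.5, -0.2]
width: 92.5
gripper_force: 0.0
```

Request:
{"api": "carry_out", "payload": {"commands": [0,0,0,0,0,0,0,0,0,0,0,0,0,0,0,0,0,0,0,0], "claw": 1}}

```text
time_s: 3.6
eef_pos: [447.3, 356.7, 41.9]
eef_rot: [3.141, -0.001, 1.327]
wrist_force: [-2.1, 0.6, 1.9]
width: 57.6
gripper_force: 1.0
```

Request:
{"api": "carry_out", "payload": {"commands": [0,0,-1,0,0,0,-5,0,0,0,-9,0,0,0,-9,-0.244,0,0,-9,-0.244]}}

```text
time_s: 4.1
eef_pos: [448.2, 356.9, 133.3]
eef_rot: [3.138, -0.002, 1.576]
wrist_force: [0.8, 0.4, -1.0]
width: 52.1
gripper_force: 29.7
```

Request:
{"api": "carry_out", "payload": {"commands": [-5,-0.4,0,0,-10,-0.4,0,0,-12.8,-0.4,0,0,-12.8,-0.4,0,0,-12.8,-0.4,0,0]}}

```text
time_s: 4.6
eef_pos: [443.6, 228.1, 131.3]
eef_rot: [3.141, -0.001, 1.569]
wrist_force: [-0.3, 0.2, -1.0]
width: 52.1
gripper_force: 29.7
```

```bash
python3 - <<'E'
from h import *
p,M,s=tool(); print(p.round(1),s["wrist_force"],s["width"])
for c in("scene","side"):
    pic,d=vision.snapshot(c); hsv=cv2.cvtColor(pic,cv2.COLOR_BGR2HSV)
    for k in vision.cut_out(c,"pot"):
        if hsv[k["mask"]][:,1].mean()<60:
            P=pts(c,k["mask"],d); P=P[np.hypot(P[:,0]-p[0],P[:,1]-p[1])<60]
            if len(P): print(c,len(P),np.percentile(P,[2,50,98],axis=0).round(0).tolist())
E
```

```text
[443.6 228.1 131.3] [-0.31251772  0.16723702 -0.97652983] 52.055838405842955
scene 665 [[419.0, 212.0, 90.0], [464.0, 250.0, 125.0], [469.0, 262.0, 152.0]]
side 476 [[419.0, 203.0, 86.0], [445.0, 209.0, 127.0], [470.0, 256.0, 150.0]]
```

Request:
{"api": "carry_out", "payload": {"commands": [0,0,4,0,0,0,7,0,0,0,8.5,0,0,0,8.9,0,0,0,8.9,0]}}

```text
time_s: 5.3
eef_pos: [441.1, 229.0, 42.4]
eef_rot: [-3.138, 0.001, 1.573]
wrist_force: [-9.0, -2.6, 13.1]
width: 51.3
gripper_force: 30.0
```

Request:
{"api": "carry_out", "payload": {"commands": [0,0,0,0,0,0,0,0,0,0,0,0,0,0,0,0,0,0,0,0], "claw": 0.3}}

```text
time_s: 5.8
eef_pos: [443.3, 228.5, 41.6]
eef_rot: [3.142, -0.0, 1.571]
wrist_force: [-0.1, 0.2, -0.5]
width: 65.2
gripper_force: 0.0
```

Request:
{"api": "carry_out", "payload": {"commands": [0,0,-3,0,0,0,-7,0,5,0,-7,0,9,0,-7,0,9,0,-7,0], "claw": 1}}

```text
time_s: 6.3
eef_pos: [443.6, 322.2, 112.3]
eef_rot: [3.139, -0.003, 1.574]
wrist_force: [-0.0, 0.3, 0.5]
width: 29.6
gripper_force: 0.0
```

```bash
python3 look.py wrist,side 56 72 2
```

```text
tcp [443.6 322.2 112.3] tx [-0.003  1.     0.003] ty [1.    0.003 0.002] w 29.6 f [-0.   0.3  0.5] t 6.3
wrist 0.66 [289, 259, 346, 346] sat 5 1356 [440.5, 232.7, 51.8, 53.2, 1.0] z 62.6 zmax 63.8
side 0.71 [274, 151, 289, 178] sat 11 160 [442.5, 231.3, 57.8, 51.1, 89.3] z 62.1 zmax 64.3
```

Request:
{"api": "carry_out", "payload": {"commands": [-2,-0.2,3,0,-4.5,-0.2,5,0,-4.5,-0.2,5,0,-5.3,-0.2,5,0,-6.1,-0.2,5,0]}}

```text
time_s: 7.0
eef_pos: [442.5, 257.6, 62.9]
eef_rot: [3.139, -0.002, 1.57]
wrist_force: [-0.7, 2.5, 1.6]
width: 0.5
gripper_force: 1.3
```

Request:
{"api": "carry_out", "payload": {"commands": [-0.8,0,0,0,-1.6,0,0,0,-2.4,0,0,0,-3.0,0,-0.3,0,-3.0,0,-0.3,0]}}

```text
time_s: 7.5
eef_pos: [445.0, 229.6, 69.2]
eef_rot: [3.132, -0.005, 1.57]
wrist_force: [-1.8, 9.6, 21.6]
width: 0.6
gripper_force: 9.7
```

```bash
python3 - <<'E'
from h import *
p,M,s=tool(); print(p.round(1),s["wrist_force"],s["time_s"])
pic,d=vision.snapshot("side"); cv2.imwrite("pics/s3.png",cv2.resize(pic[100:220,220:380],None,fx=4,fy=4))
for k in vision.cut_out("side","pot"):
    P=pts("side",k["mask"],d); print(k["extent"],round(k["conf"],2),np.percentile(P,[2,50,98],axis=0).round(0).tolist())
E
```

```text
[445.  229.6  69.2] [-1.78175856  9.61259351 21.58113243] 7.5
[240.8, 147.6, 264.2, 174.9] 0.83 [[328.0, 248.0, -2.0], [362.0, 259.0, 39.0], [390.0, 352.0, 64.0]]
[275.3, 156.0, 291.2, 179.7] 0.81 [[419.0, 164.0, 2.0], [443.0, 183.0, 57.0], [469.0, 209.0, 79.0]]
[298.0, 147.9, 314.4, 173.2] 0.57 [[492.0, 244.0, 3.0], [520.0, 255.0, 42.0], [550.0, 290.0, 64.0]]
```

View pics/s3.png

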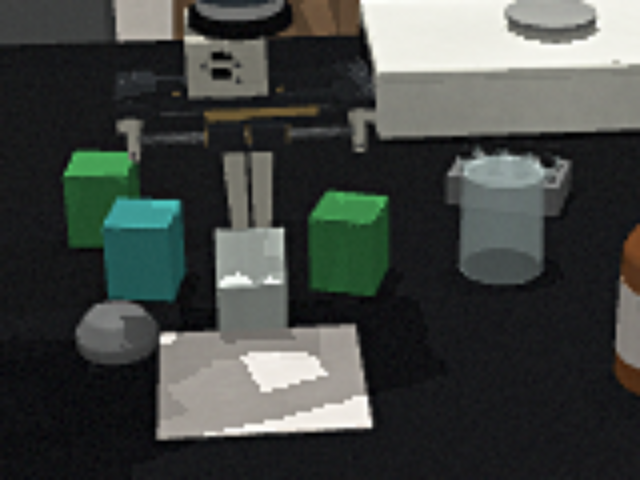

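The picture shows the pot leaning over the mat edge as planned, at about (250,280) in the crop, so I keep pushing.

Request:
{"api": "carry_out", "payload": {"commands": [-0.6,0,-0.5,0,-1.2,0,-0.8,0,-1.9,0,-0.8,0,-2.6,0,-0.8,0,-3.2,0,-0.8,0]}}

```text
time_s: 8.1
eef_pos: [440.7, 194.3, 72.1]
eef_rot: [-3.14, 0.001, 1.57]
wrist_force: [-0.8, -0.1, -0.8]
width: 0.3
gripper_force: 0.0
```

```bash
cat > st.py <<'E'
from h import *
import sys
p,M,s=tool(); print(p.round(1),M[:,0].round(3),np.round(s["wrist_force"],1),"w",round(s["width"],1),s["time_s"])
c=sys.argv[1]; pic,d=vision.snapshot(c); hsv=cv2.cvtColor(pic,cv2.COLOR_BGR2HSV)
if len(sys.argv)>2: cv2.imwrite("pics/"+sys.argv[2],pic)
for k in vision.cut_out(c,"pot"):
    if hsv[k["mask"]][:,1].mean()<60:
        P=pts(c,k["mask"],d); print(round(k["conf"],2),np.percentile(P,[2,50,98],axis=0).round(0).tolist())
        for lo,hi in((45,59),(59,72)):
            Q=P[(P[:,2]>lo)&(P[:,2]<hi)]
            if len(Q)>20: print("  ",lo,hi,len(Q),rect(Q),Q[:,2].mean().round(1))
E
python3 st.py side
```

```text
[440.7 194.3  72.1] [ 0.     1.    -0.001] [-0.8 -0.1 -0.8] w 0.3 8.1
0.82 [[418.0, 134.0, 0.0], [441.0, 141.0, 43.0], [466.0, 203.0, 55.0]]
   45 59 205 [442.2, 168.6, 70.3, 47.7, 88.8] 52.0
0.59 [[744.0, -76.0, -0.0], [767.0, -65.0, 44.0], [798.0, -23.0, 71.0]]
   45 59 85 [767.0, -58.1, 30.6, 52.3, 65.6] 51.1
   59 72 223 [772.3, -46.7, 52.7, 51.9, 4.4] 67.6
```

Request:
{"api": "carry_out", "payload": {"commands": [-1.3,0.15,-0.5,0,-2.6,0.15,-0.5,0,-2.6,0.15,-0.5,0,-2.6,0.15,-0.5,0,-2.6,0.15,-0.5,0], "claw": 0.25}}

```text
time_s: 8.7
eef_pos: [442.7, 169.3, 77.7]
eef_rot: [3.142, -0.0, 1.57]
wrist_force: [0.3, 0.7, 0.1]
width: 35.9
gripper_force: 0.0
```

```bash
python3 st.py wrist wr4.png
```

```text
[442.7 169.3  77.7] [0. 1. 0.] [0.3 0.7 0.1] w 35.9 8.7
0.72 [[418.0, 142.0, 4.0], [443.0, 183.0, 54.0], [467.0, 204.0, 55.0]]
   45 59 5608 [442.5, 172.1, 64.7, 52.2, 89.7] 53.7
```

Request:
{"api": "carry_out", "payload": {"commands": [0.2,0,0,0,0.2,0,0,0,0.2,0,0,0,0.2,0,0,0,0.2,0,0,0]}}

```text
time_s: 9.3
eef_pos: [442.7, 171.4, 77.7]
eef_rot: [-3.142, 0.0, 1.571]
wrist_force: [-0.3, 0.0, -0.5]
width: 69.4
gripper_force: 0.0
```

Request:
{"api": "carry_out", "payload": {"commands": [0,0,2,0,0,0,4,0,0,0,5.2,0,0,0,5.2,0,0,0,5.2,0]}}

```text
time_s: 9.8
eef_pos: [442.7, 171.3, 25.7]
eef_rot: [-3.141, 0.0, 1.571]
wrist_force: [0.3, -0.5, 0.5]
width: 69.8
gripper_force: 0.0
```

Request:
{"api": "carry_out", "payload": {"commands": [0,0,0,0,0,0,0,0,0,0,0,0,0,0,0,0,0,0,0,0], "claw": 1}}

```text
time_s: 10.3
eef_pos: [443.0, 171.4, 26.3]
eef_rot: [3.141, -0.0, 1.571]
wrist_force: [-2.3, -0.4, 6.5]
width: 51.7
gripper_force: 30.0
```

Request:
{"api": "carry_out", "payload": {"commands": [0,0,-0.5,0,2,0,-2,0,5,0,-2,0,6.5,0,-2,0,6.5,0,-2,0]}}

```text
time_s: 10.8
eef_pos: [442.4, 237.8, 45.6]
eef_rot: [3.142, -0.0, 1.573]
wrist_force: [0.3, -0.4, -2.9]
width: 51.8
gripper_force: 30.0
```

```bash
python3 st.py side; python3 st.py wrist
```

```text
[442.4 237.8  45.6] [-0.003  1.     0.   ] [ 0.3 -0.4 -2.9] w 51.8 10.8
0.66 [[418.0, 199.0, 22.0], [443.0, 207.0, 63.0], [468.0, 265.0, 74.0]]
   45 59 70 [443.2, 204.5, 48.7, 12.7, 0.5] 52.0
   59 72 152 [442.9, 234.0, 69.8, 52.8, 87.5] 68.4
[442.1 236.1  45.2] [-0.001  1.    -0.001] [ 0.5  0.5 -0.4] w 51.9 10.9
0.78 [[418.0, 206.0, 23.0], [443.0, 253.0, 72.0], [468.0, 268.0, 74.0]]
   45 59 137 [442.7, 264.2, 51.7, 8.0, 0.1] 52.0
   59 72 1123 [443.0, 235.9, 52.4, 65.0, 0.0] 70.9
```

Request:
{"api": "carry_out", "payload": {"commands": [0,0,1,0,0,0,1.8,0,0,0,2.2,0,0,0,2.2,0,0,0,2.2,0]}}

```text
time_s: 11.5
eef_pos: [442.1, 235.6, 24.1]
eef_rot: [-3.14, 0.001, 1.571]
wrist_force: [-4.9, -2.9, 12.5]
width: 51.9
gripper_force: 30.0
```

Request:
{"api": "carry_out", "payload": {"commands": [0,0,0,0,0,0,0,0,0,0,0,0,0,0,-2,0,0,0,-6,0], "claw": 0.3}}

```text
time_s: 12.0
eef_pos: [440.3, 235.5, 81.4]
eef_rot: [-3.134, 0.002, 1.571]
wrist_force: [0.2, 0.4, 0.6]
width: 65.3
gripper_force: 0.0
```

Request:
{"api": "carry_out", "payload": {"commands": [3,0.1,0,0,6.5,0.1,0,0,6.5,0.1,0,0,6.5,0.1,0,0,6.5,0.1,0,0], "claw": 1}}

```text
time_s: 12.5
eef_pos: [443.2, 300.5, 83.1]
eef_rot: [-3.14, 0.001, 1.571]
wrist_force: [0.9, -0.0, -0.1]
width: 29.9
gripper_force: 0.0
```

```bash
python3 st.py wrist wr5.png; python3 st.py side
```

```text
[443.2 300.5  83.1] [-0.     1.    -0.001] [ 0.9 -0.  -0.1] w 29.9 12.5
0.96 [[420.0, 206.0, 2.0], [444.0, 253.0, 51.0], [466.0, 268.0, 53.0]]
   45 59 2257 [442.6, 236.5, 51.4, 64.7, 0.4] 51.7
[443.5 300.3  83.3] [ 0.001  1.    -0.001] [-0.7  0.2 -0.1] w 21.5 12.6
0.82 [[419.0, 198.0, 1.0], [443.0, 204.0, 40.0], [467.0, 257.0, 53.0]]
   45 59 158 [444.2, 229.3, 70.5, 48.5, 87.9] 50.3
```

Request:
{"api": "carry_out", "payload": {"commands": [-0.5,0,3.1,0,-1.0,0,3.1,0,-1.7,0,3.1,0,-2.5,0,3.1,0,-3.3,0,3.1,0]}}

```text
time_s: 13.2
eef_pos: [444.6, 268.3, 53.8]
eef_rot: [3.14, -0.002, 1.57]
wrist_force: [-2.8, 19.0, 14.1]
width: 0.5
gripper_force: 10.5
```

Request:
{"api": "carry_out", "payload": {"commands": [-0.7,0,0,0,-1.4,0,0,0,-2.1,0,0,0,-2.8,0,-0.2,0,-3.4,0,-0.4,0]}}

```text
time_s: 13.7
eef_pos: [443.6, 233.3, 56.9]
eef_rot: [-3.141, 0.001, 1.57]
wrist_force: [-0.1, -0.2, 0.2]
width: 0.7
gripper_force: 0.2
```

```bash
python3 st.py side s6.png; python3 -c "
import cv2;p=cv2.imread('pics/s6.png');cv2.imwrite('pics/s6c.png',cv2.resize(p[100:220,220:380],None,fx=4,fy=4))"
```

```text
[443.6 233.3  56.9] [ 0.     1.    -0.001] [-0.1 -0.2  0.2] w 0.7 13.7
0.66 [[316.0, 149.0, 5.0], [343.0, 163.0, 21.0], [367.0, 192.0, 32.0]]
0.62 [[418.0, 168.0, 4.0], [443.0, 189.0, 52.0], [469.0, 220.0, 76.0]]
   45 59 127 [444.0, 184.0, 36.5, 50.5, 88.5] 51.7
   59 72 123 [442.7, 205.0, 37.3, 51.3, 88.8] 65.5
0.5 [[309.0, -193.0, 1.0], [350.0, -165.0, 28.0], [391.0, -109.0, 31.0]]
```

View pics/s6c.png

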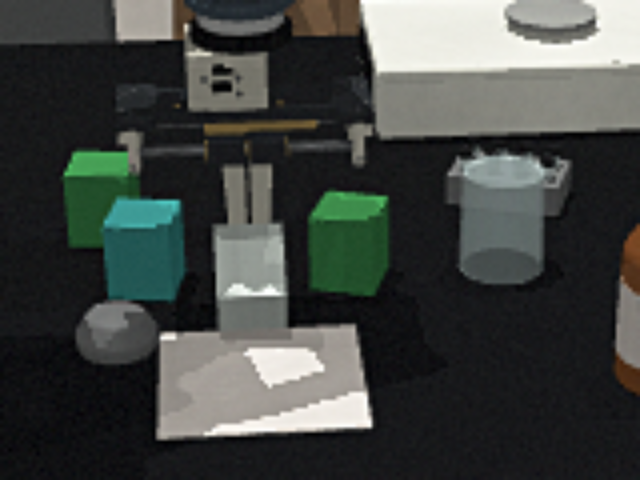

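The pot is tipping onto its closed end, at about (250,285) in the crop. I continue.

Request:
{"api": "carry_out", "payload": {"commands": [-0.7,0,0,0,-1.4,0,0,0,-2.1,0,0,0,-2.8,0,0,0,-3.5,0,0,0]}}

```text
time_s: 14.3
eef_pos: [443.7, 198.6, 56.6]
eef_rot: [-3.141, 0.0, 1.571]
wrist_force: [0.2, -0.4, 0.4]
width: 0.4
gripper_force: 0.0
```

```bash
python3 st.py side
```

```text
[443.7 198.6  56.6] [ 0.  1. -0.] [ 0.2 -0.4  0.4] w 0.4 14.3
0.56 [[418.0, 149.0, 18.0], [443.0, 163.0, 48.0], [468.0, 214.0, 76.0]]
   45 59 96 [444.6, 188.5, 65.4, 50.3, 87.5] 52.1
   59 72 93 [443.5, 187.9, 50.0, 57.5, 1.1] 65.6
```

Request:
{"api": "carry_out", "payload": {"commands": [-0.7,0,0,0,-1.4,0,0,0,-2.1,0,0,0,-2.6,0,0,0,-2.6,0,0,0]}}

```text
time_s: 14.9
eef_pos: [443.7, 172.7, 56.7]
eef_rot: [-3.141, 0.0, 1.57]
wrist_force: [-0.7, 0.0, 0.2]
width: 0.4
gripper_force: 0.0
```

```bash
python3 st.py side s7.png; python3 st.py scene s8.png; python3 -c "
import cv2,numpy as np;p=cv2.imread('pics/s7.png');q=cv2.imread('pics/s8.png')
cv2.imwrite('pics/s7c.png',np.hstack([cv2.resize(p[120:220,230:330],None,fx=4,fy=4),cv2.resize(q[180:280,350:450],None,fx=4,fy=4)]))"
```

```text
[443.7 172.7  56.7] [ 0.001  1.    -0.   ] [-0.7  0.   0.2] w 0.4 14.9
0.59 [[496.0, -406.0, 10.0], [598.0, -319.0, 14.0], [702.0, -90.0, 121.0]]
   45 59 308 [663.4, -265.7, 216.7, 61.3, 80.5] 52.1
   59 72 107 [680.7, -268.2, 217.9, 33.6, 78.4] 65.4
[443.8 173.2  56.7] [0.001 1.    0.   ] [ 0.5 -0.6  0.2] w 0.2 15.0
0.8 [[415.0, 153.0, 7.0], [464.0, 186.0, 42.0], [468.0, 203.0, 68.0]]
   45 59 142 [441.7, 177.2, 52.0, 54.5, 88.4] 52.4
   59 72 124 [441.4, 177.1, 52.0, 55.3, 89.7] 64.3
```

View pics/s7c.png

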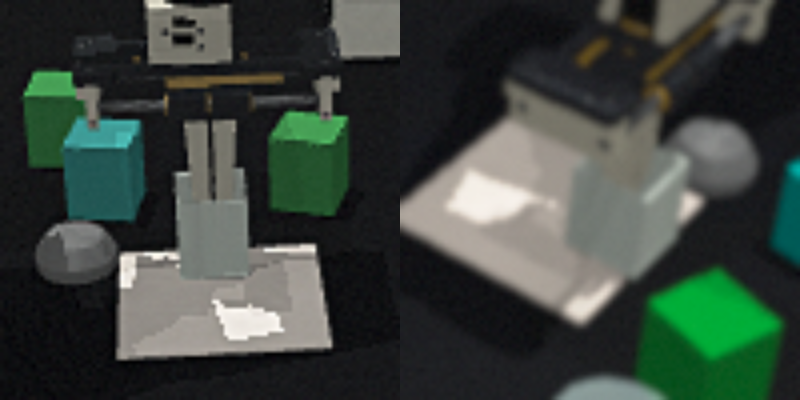

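The pot stands mouth-up on the mat with the fingers inside its mouth (left view, about (213,225)). Next I retract upward, regrasp and lift.

Request:
{"api": "carry_out", "payload": {"commands": [0,0,-4,0,0,0,-7,0,0.4,-0.2,-8,0,0.4,-0.2,-8,0,0.4,-0.2,-8,0]}}

```text
time_s: 15.6
eef_pos: [440.9, 177.5, 135.7]
eef_rot: [-3.14, 0.0, 1.571]
wrist_force: [0.9, 0.5, -0.2]
width: 0.7
gripper_force: 0.0
```

Request:
{"api": "carry_out", "payload": {"commands": [0,0,0,0,0,0,0,0,0,0,0,0,0,0,0,0,0,0,0,0], "claw": 0.25}}

```text
time_s: 16.1
eef_pos: [441.6, 177.3, 136.4]
eef_rot: [-3.141, 0.0, 1.571]
wrist_force: [1.0, 0.4, -0.2]
width: 35.6
gripper_force: 0.0
```

```bash
python3 st.py wrist
```

```text
[441.6 177.3 136.4] [ 0.  1. -0.] [ 1.   0.4 -0.2] w 35.6 16.1
0.8 [[418.0, 152.0, 4.0], [443.0, 169.0, 34.0], [468.0, 203.0, 67.0]]
   45 59 621 [443.5, 177.9, 50.9, 50.2, 0.0] 52.2
   59 72 999 [443.0, 176.8, 52.2, 52.3, 0.7] 64.8
```

Request:
{"api": "carry_out", "payload": {"commands": [0,0.15,0,0,0,0.15,0,0,0,0.15,0,0,0,0.15,0,0,0,0.15,0,0]}}

```text
time_s: 16.7
eef_pos: [443.2, 177.3, 136.7]
eef_rot: [3.142, -0.0, 1.571]
wrist_force: [0.2, 0.7, -0.3]
width: 69.5
gripper_force: 0.0
```

Request:
{"api": "carry_out", "payload": {"commands": [0,0,4,0,0,0,7.5,0,0,0,9,0,0,0,9,0,0,0,9,0]}}

```text
time_s: 17.2
eef_pos: [443.5, 177.4, 46.9]
eef_rot: [-3.142, 0.0, 1.571]
wrist_force: [0.2, 0.3, 0.2]
width: 70.1
gripper_force: 0.0
```

Request:
{"api": "carry_out", "payload": {"commands": [0,0,0,0,0,0,0,0,0,0,0,0,0,0,0,0,0,0,0,0], "claw": 1}}

```text
time_s: 17.7
eef_pos: [443.5, 177.5, 47.6]
eef_rot: [3.14, -0.0, 1.571]
wrist_force: [-0.9, 0.2, 6.5]
width: 51.7
gripper_force: 30.0
```

Request:
{"api": "carry_out", "payload": {"commands": [0,0,-1,0,0,0,-5,0,0,0,-9,0,0,0,-12,0,0,0,-12,0]}}

```text
time_s: 18.2
eef_pos: [446.2, 177.8, 171.5]
eef_rot: [3.132, -0.001, 1.571]
wrist_force: [0.4, -0.1, -2.2]
width: 51.8
gripper_force: 30.0
```

Request:
{"api": "carry_out", "payload": {"commands": [-4,1.7,0,0,-8,3.5,0,0,-12,5.2,0,0,-16,7,0,0,-16.5,7.2,0,0]}}

```text
time_s: 18.7
eef_pos: [516.7, 8.1, 165.8]
eef_rot: [3.141, 0.002, 1.567]
wrist_force: [-0.6, -0.1, -0.6]
width: 51.8
gripper_force: 30.0
```

Request:
{"api": "carry_out", "payload": {"commands": [-4,1.7,0,0,-8,3.5,0,0,-12,5.2,0,0,-16.5,7.2,0,0,-16.5,7.2,0,0]}}

```text
time_s: 19.2
eef_pos: [588.6, -157.8, 165.2]
eef_rot: [3.141, 0.002, 1.566]
wrist_force: [0.1, 0.5, -0.9]
width: 51.9
gripper_force: 30.0
```

```bash
python3 - <<'E'
from h import *
p,M,s=tool(); print(p.round(1),np.round(s["joint_positions"],2),s["width"],s["time_s"])
for c in("scene","side","wrist"):
    pic,d=vision.snapshot(c); cv2.imwrite(f"pics/{c}9.png",pic)
    P=pts(c,np.ones((400,640),bool),d); v,u=np.nonzero(d>0); g=pic[v,u].max(1)
    inb=(abs(P[:,0]-600)<200)&(abs(P[:,1]+245)<250)
    b=inb&(P[:,2]>8)&(P[:,2]<19)&(g>110); print(c,"base",b.sum(),rect(P[b]) if b.sum()>50 else "", np.percentile(P[b],[1,99],axis=0).round().tolist() if b.sum()>50 else "")
    k=inb&(abs(P[:,0]-590)<70)&(abs(P[:,1]+160)<70)&(P[:,2]>14)&(P[:,2]<27)&(g<80); print(c,"pad",k.sum(),rect(P[k]) if k.sum()>50 else "",np.percentile(P[k],[2,50,98],axis=0).round().tolist() if k.sum()>50 else "")
    for n in("pad_top","paddle_top"):
        i=vision.camera_info(c); R,t,K=[np.array(i[k]) for k in("R","t","K")]
        for m in vision.mark_of(c,n)[:1]:
            uu,vv=m["location"]; ray=R.T@np.linalg.inv(K)@[uu,vv,1]; C=-R.T@t; z0=20 if n=="pad_top" else 120
            print(c,n,round(m["conf"],2),(C+ray*(z0-C[2])/ray[2]).round(1))
E
```

```text
[ 588.6 -157.8  165.2] [-0.44  0.41  1.47 -0.    1.26 -0.44] 51.90347133577977 19.2
scene base 3401 [640.7, -253.0, 487.7, 308.7, 88.6] [[493.0, -402.0, 9.0], [789.0, -18.0, 18.0]]
scene pad 739 [601.1, -163.0, 117.2, 116.2, 0.1] [[546.0, -200.0, 19.0], [594.0, -152.0, 21.0], [639.0, -108.0, 24.0]]
scene pad_top 0.72 [ 574.6 -162.3   20. ]
scene paddle_top 0.77 [ 551.2 -336.1  120. ]
side base 5576 [643.7, -227.2, 370.1, 302.8, 89.3] [[493.0, -407.0, 10.0], [747.0, -74.0, 16.0]]
side pad 937 [591.9, -159.6, 105.7, 99.3, 89.7] [[545.0, -209.0, 15.0], [597.0, -159.0, 19.0], [640.0, -111.0, 22.0]]
side pad_top 0.73 [ 591.8 -150.6   20. ]
side paddle_top 0.87 [ 548.7 -361.3  120. ]
wrist base 16942 [629.2, -198.1, 369.8, 273.8, 89.6] [[495.0, -379.0, 12.0], [745.0, -52.0, 17.0]]
wrist pad 2199 [577.8, -132.7, 66.7, 50.2, 0.2] [[545.0, -152.0, 19.0], [575.0, -130.0, 20.0], [608.0, -109.0, 21.0]]
wrist pad_top 0.93 [ 591.4 -152.9   20. ]
```

View pics/wrist9.png

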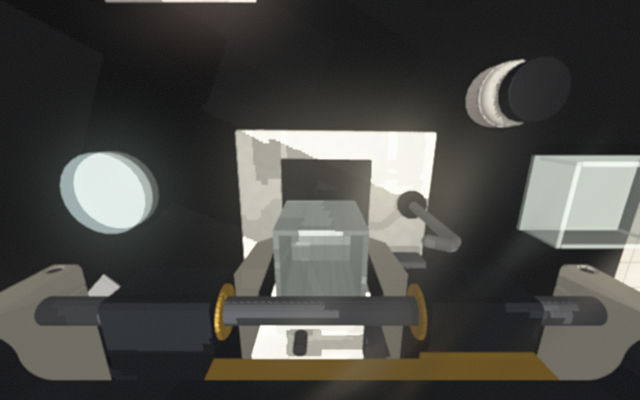

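Wrist view: the pot is held upright at (320,240), with the black pad behind it at (325,180) and the nozzle at (430,220). I turn the gripper a quarter so that its long body clears the nozzle.

Request:
{"api": "carry_out", "payload": {"commands": [0,0,0,-0.14,0,0,0,-0.28,0,0,0,-0.42,0,0,0,-0.55,0,0,0,-0.6]}}

```text
time_s: 20.15
eef_pos: [587.1, -152.0, 166.9]
eef_rot: [3.141, 0.0, 2.176]
wrist_force: [0.3, -0.6, -1.1]
width: 51.6
gripper_force: 30.0
```

Request:
{"api": "carry_out", "payload": {"commands": [0,0,0,-0.14,0,0,0,-0.28,0,0,0,-0.42,0,0,0,-0.55,0,0,0,-0.6]}}

```text
time_s: 20.65
eef_pos: [587.2, -152.0, 166.9]
eef_rot: [-3.142, 0.0, 2.776]
wrist_force: [0.0, -0.5, -1.0]
width: 51.8
gripper_force: 30.0
```

Request:
{"api": "carry_out", "payload": {"commands": [0,0,0,-0.14,0,0,0,-0.28,0,0,0,-0.371,0,0,0,-0.371,0,0,0,-0.371]}}

```text
time_s: 21.15
eef_pos: [587.2, -152.2, 166.8]
eef_rot: [-3.141, 0.0, 3.14]
wrist_force: [0.1, 0.1, -2.3]
width: 51.9
gripper_force: 30.0
```

```bash
python3 st.py scene; python3 st.py side
```

```text
[ 587.2 -152.2  166.8] [-1.     0.002 -0.   ] [ 0.1  0.1 -2.3] w 51.9 21.15
0.88 [[509.0, -282.0, 15.0], [603.0, -144.0, 159.0], [614.0, -123.0, 187.0]]
[ 587.2 -152.4  166.8] [-1.     0.001 -0.   ] [ 0.5  0.3 -1. ] w 51.9 21.25
0.9 [[564.0, -182.0, 122.0], [584.0, -178.0, 154.0], [615.0, -128.0, 185.0]]
```

Request:
{"api": "carry_out", "payload": {"commands": [-0.5,-0.65,3,0,-0.5,-0.65,6,0,-0.5,-0.65,8,0,-0.5,-0.65,9,0,-0.5,-0.65,9.5,0]}}

```text
time_s: 21.85
eef_pos: [591.9, -159.0, 70.7]
eef_rot: [3.141, -0.001, 3.141]
wrist_force: [0.4, -0.5, -0.8]
width: 51.9
gripper_force: 30.0
```

Request:
{"api": "carry_out", "payload": {"commands": [0,0,0.2,0,0,0,0.4,0,0,0,0.6,0,0,0,0.65,0,0,0,0.65,0]}}

```text
time_s: 22.35
eef_pos: [592.5, -159.3, 65.7]
eef_rot: [-3.141, 0.001, -3.141]
wrist_force: [-0.8, 0.3, -1.2]
width: 51.6
gripper_force: 30.0
```

```bash
python3 st.py scene; python3 st.py side
```

```text
[ 592.5 -159.3   65.7] [-1.    -0.    -0.001] [-0.8  0.3 -1.2] w 51.6 22.35
[ 592.5 -159.3   65.7] [-1.    -0.    -0.001] [ 0.1  0.7 -1. ] w 51.7 22.45
0.67 [[316.0, 149.0, 1.0], [343.0, 163.0, 20.0], [369.0, 195.0, 31.0]]
0.25 [[569.0, -190.0, 19.0], [588.0, -185.0, 52.0], [621.0, -135.0, 84.0]]
   45 59 124 [595.3, -162.2, 52.3, 56.3, 0.9] 52.3
   59 72 101 [593.9, -162.4, 52.0, 59.8, 2.6] 65.2
```

Nearly touching the pad. I go 1 mm lower, release, and rise.

Request:
{"api": "carry_out", "payload": {"commands": [0,0,0.1,0,0,0,0.1,0,0,0,0.1,0]}}

```text
time_s: 22.85
eef_pos: [592.6, -159.3, 65.6]
eef_rot: [-3.141, 0.001, -3.141]
wrist_force: [-2.6, 0.1, 7.5]
width: 51.7
gripper_force: 30.0
```

Request:
{"api": "carry_out", "payload": {"commands": [0,0,0,0,0,0,0,0,0,0,0,0,0,0,0,0,0,0,0,0], "claw": 0.3}}

```text
time_s: 23.35
eef_pos: [592.1, -159.1, 63.9]
eef_rot: [3.141, -0.0, -3.141]
wrist_force: [0.1, -0.9, -0.9]
width: 65.1
gripper_force: 0.0
```

Request:
{"api": "carry_out", "payload": {"commands": [0,0,-3,0,0,0,-7,0,0,0,-11,0,0,0,-15,0,0,0,-15,0]}}

```text
time_s: 23.85
eef_pos: [595.3, -160.5, 220.9]
eef_rot: [-3.136, 0.011, -3.141]
wrist_force: [0.5, -0.3, 0.5]
width: 65.1
gripper_force: 0.0
```

```bash
python3 st.py scene; python3 st.py side s10.png; python3 - <<'E'
from h import *
for c in("scene","side"):
    pic,d=vision.snapshot(c); P=pts(c,np.ones((400,640),bool),d); v,u=np.nonzero(d>0); g=pic[v,u].max(1)
    k=(abs(P[:,0]-545)<45)&(abs(P[:,1]+345)<60)&(P[:,2]>95)&(P[:,2]<135)
    Q=P[k]; print(c,k.sum(),np.percentile(Q,[2,50,98],axis=0).round().tolist())
    for x in range(505,590,10):
        q=Q[abs(Q[:,0]-x)<5]
        if len(q)>5: print(x,len(q),np.percentile(q[:,1],[3,97]).round(),np.percentile(q[:,2],[50,95]).round())
E
python3 -c "
import cv2;p=cv2.imread('pics/s10.png');cv2.imwrite('pics/s10c.png',cv2.resize(p[195:335,290:440],None,fx=4,fy=4))"
```

```text
[ 595.3 -160.5  220.9] [-1.    -0.    -0.011] [ 0.5 -0.3  0.5] w 65.1 23.85
0.95 [[567.0, -184.0, 23.0], [601.0, -147.0, 62.0], [619.0, -131.0, 86.0]]
   45 59 140 [592.4, -156.8, 54.4, 53.6, 1.5] 52.6
   59 72 151 [593.3, -157.0, 52.9, 54.7, 0.7] 65.7
[ 592.6 -159.3  215.1] [-1.    -0.    -0.002] [ 0.1  0.5 -0.3] w 65.0 23.95
0.71 [[569.0, -189.0, 21.0], [594.0, -184.0, 61.0], [620.0, -134.0, 83.0]]
   45 59 160 [595.3, -161.3, 52.6, 55.5, 0.1] 52.7
   59 72 206 [594.5, -160.9, 51.6, 56.4, 1.1] 65.5
scene 245 [[520.0, -361.0, 103.0], [552.0, -334.0, 119.0], [587.0, -318.0, 128.0]]
525 35 [-359. -318.] [126. 129.]
535 40 [-360. -318.] [124. 126.]
545 39 [-360. -319.] [120. 123.]
555 36 [-361. -318.] [118. 121.]
565 41 [-357. -319.] [116. 119.]
575 26 [-351. -329.] [113. 116.]
585 25 [-352. -329.] [111. 113.]
side 541 [[521.0, -367.0, 102.0], [550.0, -351.0, 117.0], [588.0, -325.0, 126.0]]
525 88 [-366. -326.] [124. 126.]
535 88 [-367. -325.] [122. 124.]
545 87 [-366. -325.] [120. 122.]
555 85 [-366. -325.] [117. 119.]
565 76 [-366. -327.] [114. 116.]
575 56 [-356. -333.] [111. 113.]
585 56 [-356. -335.] [109. 112.]
```

View pics/s10c.png

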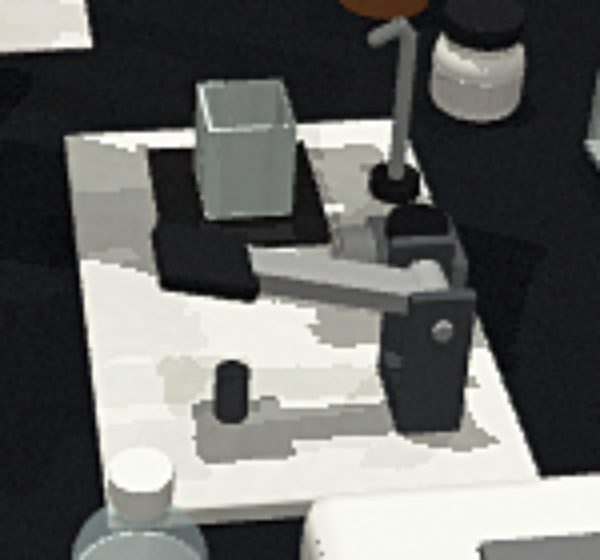

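The pot stands mouth-up on the pad middle at (245,150) in the crop, released. The paddle is at (205,262) with its centre at about (545,-343,120). I close the fingers and go above it.

Request:
{"api": "carry_out", "payload": {"commands": [0,0,0,0,1.2,-4.5,0,0,2.4,-9,0,0,3.6,-13.5,0,0,4.8,-18.4,0,0], "claw": 1}}

```text
time_s: 24.65
eef_pos: [543.7, -343.6, 213.4]
eef_rot: [3.141, -0.001, -3.14]
wrist_force: [0.9, -0.4, 0.1]
width: 29.6
gripper_force: 0.0
```

Request:
{"api": "carry_out", "payload": {"commands": [0,0,2.5,0,0,0,5,0,0,0,7,0,0,0,7,0,0,0,7,0]}}

```text
time_s: 25.15
eef_pos: [544.2, -342.6, 143.7]
eef_rot: [3.141, -0.001, -3.141]
wrist_force: [-0.4, -0.4, 1.0]
width: 0.2
gripper_force: 0.0
```

```bash
cat > pad.py <<'E'
from h import *
p,M,s=tool(); print(p.round(1),np.round(s["wrist_force"],1),round(s["width"],1),s["time_s"])
for c in("scene","side"):
    pic,d=vision.snapshot(c); P=pts(c,np.ones((400,640),bool),d)
    yc=-339 if c=="scene" else -346
    for x in range(525,650,10):
        q=P[(abs(P[:,0]-x)<5)&(abs(P[:,1]-yc)<(20 if x<570 else 9))&(P[:,2]>70)&(P[:,2]<132)]
        if len(q)>5: print(x,len(q),np.percentile(q[:,2],[20,50,80]).round(),end=" ")
    print()
E
python3 pad.py
```

```text
[ 544.2 -342.6  143.7] [-0.4 -0.4  1. ] 0.2 25.15
525 31 [123. 126. 127.] 535 30 [121. 124. 125.] 545 38 [120. 121. 123.] 555 33 [117. 118. 120.] 565 34 [112. 116. 117.] 575 21 [108. 113. 114.] 585 21 [104. 110. 112.] 595 22 [103. 107. 109.] 605 19 [100. 105. 107.] 615 23 [ 97. 102. 104.] 625 20 [ 94. 100. 102.] 635 13 [ 97.  99. 100.] 645 6 [95. 97. 98.] 
525 86 [121. 124. 125.] 535 76 [120. 122. 123.] 545 73 [118. 119. 120.] 555 79 [114. 117. 118.] 565 72 [113. 114. 115.] 575 37 [106. 111. 113.] 585 42 [102. 109. 110.] 595 42 [101. 106. 108.] 605 38 [101. 104. 106.] 615 31 [100. 101. 103.] 625 38 [ 95.  99. 100.] 635 37 [94. 96. 98.] 645 35 [90. 94. 96.]
```

Push down slowly to TCP z ≈ 99 (fingertips at 91).

Request:
{"api": "carry_out", "payload": {"commands": [0,0,0.6,0,0,0,1.2,0,0,0,1.6,0,0,0,2.1,0,0,0,2.5,0]}}

```text
time_s: 25.75
eef_pos: [544.0, -342.9, 119.2]
eef_rot: [-3.141, -0.0, -3.141]
wrist_force: [-2.6, -0.4, 5.3]
width: 0.6
gripper_force: 2.2
```

Request:
{"api": "carry_out", "payload": {"commands": [0,0,0.5,0,0,0,1.0,0,0,0,1.5,0,0,0,1.95,0,0,0,1.95,0]}}

```text
time_s: 26.25
eef_pos: [543.1, -343.0, 99.4]
eef_rot: [3.142, -0.002, -3.141]
wrist_force: [-6.2, 0.3, 9.0]
width: 0.4
gripper_force: 4.0
```

Request:
{"api": "carry_out", "payload": {"commands": [0,0,0,0,0,0,0,0,0,0,0,0]}}

```text
time_s: 26.55
eef_pos: [543.1, -343.0, 100.0]
eef_rot: [-3.141, -0.002, -3.141]
wrist_force: [-5.5, 0.7, 7.5]
width: 0.4
gripper_force: 3.9
```

```bash
python3 pad.py; python3 look.py scene,side 75 95
```

```text
[ 543.1 -343.   100. ] [-5.5  0.7  7.5] 0.4 26.55
525 14 [89. 93. 94.] 535 37 [ 91. 100. 118.] 545 90 [ 94. 109. 125.] 555 44 [ 91.  94. 111.] 565 28 [89. 92. 94.] 575 18 [87. 93. 94.] 585 16 [89. 92. 93.] 595 18 [84. 92. 93.] 605 17 [85. 91. 93.] 615 24 [87. 92. 94.] 625 21 [85. 90. 93.] 
525 79 [89. 91. 92.] 535 93 [ 90.  91. 104.] 545 80 [ 89.  91. 109.] 555 65 [89. 90. 92.] 565 66 [89. 90. 91.] 575 43 [85. 90. 91.] 585 43 [84. 90. 91.] 595 46 [85. 90. 91.] 605 41 [86. 90. 91.] 615 42 [86. 90. 91.] 625 44 [84. 90. 91.] 635 41 [87. 90. 91.] 645 30 [87. 90. 91.] 
tcp [ 543.2 -342.9  100. ] tx [-1.    -0.     0.002] ty [-0.  1. -0.] w 0.4 f [-7.   0.4  7.6] t 26.65
scene 0.91 [260, 185, 288, 217] sat 14 195 [592.4, -157.7, 57.2, 53.7, 89.8] z 82.4 zmax 86.3
side 0.59 [360, 215, 364, 224] sat 9 24 [619.4, -162.3, 47.9, 3.9, 89.2] z 82.0 zmax 134.4
```

The handle is level (90–91 mm along its length), pressed with about 7.6 N and steady. The pot is on the pad.

```bash
python3 -c "
from rig import hand_in
print(hand_in())"
```

```text
the job is handed in; nothing more can be done
None
```

The pot is mouth-up and released on the middle of the pad, the handle is held level at half travel with about 7.6 N, and the job is handed in; it returned no verdict.

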